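Top up the bead bath

ROBOT

A 6-joint arm with a two-finger parallel gripper is mounted at the origin on the work surface. World frame = base frame: x ahead of the robot, y to its left, z up, the work surface at z = 0. Lengths are in m, angles in rad, forces in N, time in s.
With the tool pointing down it reaches from about 0.35 to 0.975 m from the base axis. Payload 4.9 kg.
Tool frame: the origin (TCP) lies on the centre line of the jaws, within the pads' length; the fingertips stand ctrl.tcp_to_tips ahead of it and the grasp point (between the pads) lies 3 mm ahead of it (ctrl.tcp_to_tips is the distance from the TCP to the fingertips, in m); z points along the fingers, y is the direction in which the jaws open and shut (so a half turn about z gives the same grasp; the last joint's range is limited). The gripper opens to 85 mm and grips with 20 to 120 N. Pads are 22 mm wide; open, the fingers measure 114 mm over their backs; the gripper's body (76 mm by 85 mm) begins 54 mm behind the grasp point. The pads swing forward as they close: fully open they stand 13 mm farther back than shut.
Start: joints at [1.125, 0.053, 1.613, -0, 1.476, -0.119], TCP at [0.201, 0.592, 0.253] pointing down, gripper open.
Joint ranges: [-3.01, 3.01], [-1.01, 2.22], [0.06, 2.58], [-1.02, 4.17], [0.09, 2.62], [-3.14, 3.14]. Speed limits (rad/s): [2.57, 2.57, 3.14, 3.14, 3.14, 3.14].

INTERFACE

Orientations are given as a rotation vector (axis times angle).
In Python, from station import ctrl, vision gives the robot as it stands.
- The arm moves only by the tool jog_arm, never from a script. Its argument "deltas" is a list of rows, each a list of 7 numbers: the turn, a rotation vector about the tool's x, y, z in rad, then the shift along the tool's x, y, z in cm, then the opening, from 0 (shut) to 1 (fully open). A call has 1 to 12 rows; each row shifts and turns the commanded pose from where the row before left it, along the tool's axes as they then stand; what a row does not reach is not made up. A row lasts 1/12 s, in which the tool goes at most 41.7 mm and 7.16 degrees, less where a joint would pass 70% of its speed; a pose out of reach is approached as far as the arm can. A call with a gripper value outside its range is refused whole. The fingers move at their own pace and stop on an object; "grip_force" is the grip in N (left out, the last holds). Time passes only in rows, so rows that do not move let the fingers close. It gives the time, the measured TCP pose, the force and the opening at its end, in the units of the state.
- ctrl.get_obs(): the state, without advancing time (a new reading comes with each control period).
- vision.get_image(name): name is "scene" or "top" or "wrist"; returns (picture, depth): 480x640x3 uint8, red, green, blue; 480x640 float32, m along the optical axis (not along the pixel's ray), 0 where there is no reading.
- vision.calibration(name): a dict with "fx", "fy", "cx", "cy" (pixels), "rvec" (rotation vector, rad) and "tvec" (3), from world to camera coordinates, as OpenCV has them; the wrist camera has in their place "hand_eye" (4x4, takes a point from camera to tool coordinates, whose origin is the TCP and whose axes are the flange's). Camera axes: x right, y down, z forward; pixel columns grow to the right and rows downward; lengths in m; the calibration is good to about 2 mm. A picture is of the moment at which its call begins: read the wrist's pose just before it. calibration takes no time and is no camera call.
- ctrl.finish_job(): hands the job in, once; it reports no verdict.
The state is a dict: "t": time; "q": joint angles; "dq": joint speeds; "effort": joint torques, N m; "tool_pos": TCP position; "tool_rot": TCP orientation; "contact_force": force on the tool from outside, world axes, zero at the start; "wrist_torque": the same for the moment, N m; "opening": finger opening in m.
Only numpy, scipy, OpenCV 4.12 (cv2) and the standard library are available. Lean on these libraries where they do the work, as an engineer would, in place of code of your own. Each camera call takes 0.05 s, during which the arm holds its last target. There are 200 camera calls.

TASK

The bead bath needs more beads. First lift its lid off by the knob and lay it on the counter, knob up; then use the scoop to scoop beads out of the tray and tip at least four of them into the bath's well, never touching a bead with the gripper and dropping none on the counter. Finish with the scoop standing upright on the counter again, the lid still lying there, and leave the timer, the jar and the vial where they are.

Things in the scene. Friction and masses are not known exactly. Their poses are not given: they have to be found in the camera images.
- bath: dry bead bath: white machine, fixed, 194 x 174 mm, 85 mm tall, with a rectangular well open at the top (116 mm along x, 126 mm along y, rim 85 mm and floor 30 mm above the counter, walls 22 mm thick). Origin on the counter under the well's centre, z up; a control ledge with a display, 30 mm deep and 60 mm tall, lies at its -x end
- bath_well (a point): centre of the well's floor, 30 mm above the counter, 55 mm below the rim; axes as the bath's
- lid: loose aluminium lid on the well: plate 136 (x) x 146 (y) x 6 mm over a 106 x 116 mm plug 6 mm deep; black round knob at its centre, 26 mm in diameter, from 20 to 46 mm above the plug's underside. Origin at the centre of the plug's underside, z up; on the bath it is 79 mm above the counter. 0.15 to 0.3 kg
- tray: slick grey bead trough, fixed, 250 x 124 x 58 mm. Flat floor 216 mm along x (x from -95 to +121 mm), 48 mm wide, 14 mm above the counter; sides flare outwards at 50 degrees from level up to the rims (58 mm above the counter, 122 mm apart); upright end wall at +x; at -x a 60 degree end ramp, 43 mm high. Origin on the counter, 95 mm from the ramp's foot, z up. Beads start on its -x half
- tray_foot (a point): middle of the line where the tray's flat floor meets the ramp, on the floor; axes as the tray's
- scoop: steel scoop standing on the counter, 0.2 kg, trough-shaped like the tray: floor 40 mm wide, 2 mm thick, x from -46 to +44 mm, sides flaring at 50 degrees from level to 25 mm height (81 mm over all); open at the -x end (the lip), back wall 32 mm high at +x, from which a post carries the handle above the pan. Origin at the underside, z up
- scoop_grip (a point): centre of the scoop's black straight handle, which runs along x above the pan: 85 mm long, 16 mm wide (y), 22 mm tall. This point is at x = +8 mm, z = +92 mm of the scoop, above its centre of mass; axes as the scoop's
- scoop_lip (a point): middle of the scoop's front lip, on the underside, at x = -46 mm of the scoop; axes as the scoop's
- bead0: one of six alike aluminium bath beads: a polished ball 22 mm in diameter, 15 g, free to roll; origin at its centre
- bead1: one of six alike aluminium bath beads: a polished ball 22 mm in diameter, 15 g, free to roll; origin at its centre
- bead2: one of six alike aluminium bath beads: a polished ball 22 mm in diameter, 15 g, free to roll; origin at its centre
- bead3: one of six alike aluminium bath beads: a polished ball 22 mm in diameter, 15 g, free to roll; origin at its centre
- bead4: one of six alike aluminium bath beads: a polished ball 22 mm in diameter, 15 g, free to roll; origin at its centre
- bead5: one of six alike aluminium bath beads: a polished ball 22 mm in diameter, 15 g, free to roll; origin at its centre
- timer: bystander: white digital timer, 50 x 70 x 18 mm; origin at the centre of its underside
- jar: bystander: small screw-top jar, 38 mm across, 48 mm tall; origin at the centre of its underside
- vial: bystander: small amber vial with a black cap, 26 mm across, 45 mm tall; origin at the centre of its underside

How it is judged:
By the outcome, as a careful person would: the job done as asked, in the order asked, and still so for the second after the job is handed in, with the robot touching nothing.
It also fails if it takes over 72 s, if anything falls off the work surface, if the arm or the gripper's body presses on something with over 40 N, if the wrist force passes 120 N, or if a joint passes its speed limit or range.

## Working session

There is one attempt and no reset: what is moved stays moved. The work goes in short steps, Python scripts to look and compute and a tool call to move; the robot and the scene stay as the last step left them, time stands still between calls to the robot, and variables do not carry over. Pictures are saved under pics/ and viewed, about 8 in all and at most 12, crops included, and the job is handed in when it is done.

Besides the shell and the picture viewer there is one more tool, called after "Emit:" as name(argument=value, ...) on one line, values as JSON. jog_arm: Moves the arm, as the interface text tells. Its arguments: {"type":"object","properties":{"deltas":{"type":"array"},"grip_force":{"type":"number"}},"required":["deltas"]}

```bash
mkdir -p pics; cat > h.py <<'E'
import numpy as np, cv2
from scipy.spatial.transform import Rotation as R
from station import ctrl, vision
def cam(name,obs=None):
    c=vision.calibration(name)
    K=np.array([[c['fx'],0,c['cx']],[0,c['fy'],c['cy']],[0,0,1.]])
    if 'hand_eye' in c:
        o=obs or ctrl.get_obs(); T=np.eye(4); T[:3,:3]=R.from_rotvec(o['tool_rot']).as_matrix(); T[:3,3]=o['tool_pos']
        W=T@np.array(c['hand_eye'])
    else:
        W=np.eye(4); Rm=R.from_rotvec(np.ravel(c['rvec'])).as_matrix(); W[:3,:3]=Rm.T; W[:3,3]=-Rm.T@np.ravel(c['tvec'])
    return K,W
def ray(K,W,uv,z):
    uv=np.atleast_2d(uv).astype(float); d=np.c_[uv,np.ones(len(uv))]@np.linalg.inv(K).T@W[:3,:3].T
    o=W[:3,3]; return o+d*((z-o[2])/d[:,2])[:,None]
def cloud(K,W,dep):
    v,u=np.mgrid[:480,:640]; d=np.stack([u,v,np.ones_like(u)],-1)@np.linalg.inv(K).T*dep[...,None]
    return d@W[:3,:3].T+W[:3,3]
def shot(name,tag):
    o=ctrl.get_obs(); K,W=cam(name,o); im,dep=vision.get_image(name)
    cv2.imwrite(f'pics/{tag}.png',im[...,::-1]); np.savez(f'{tag}.npz',im=im,dep=dep,K=K,W=W)
    return im,dep,K,W
E
python3 - <<'E'
from h import *
o=ctrl.get_obs();print({k:np.round(v,3) for k,v in o.items()},ctrl.tcp_to_tips)
for n in('top','scene','wrist'):
    im,dep,K,W=shot(n,n+'0');print(n,K[0,0],W.round(3).tolist())
a=cv2.imread('pics/top0.png');b=cv2.imread('pics/scene0.png')
E
```

```text
{'t': np.float64(0.0), 'q': array([ 1.125,  0.053,  1.614, -0.   ,  1.476, -0.119]), 'dq': array([-0.001,  0.   ,  0.002,  0.   ,  0.   , -0.   ]), 'effort': array([ 1.0000e-03, -3.9370e+01, -3.7017e+01, -0.0000e+00,  7.0000e-03,
       -0.0000e+00]), 'tool_pos': array([0.2  , 0.591, 0.252]), 'tool_rot': array([-5.110e-01, -3.099e+00,  3.000e-03]), 'contact_force': array([0.029, 0.44 , 0.144]), 'wrist_torque': array([-0.086, -0.01 , -0.014]), 'opening': np.float64(0.086)} 0.022
top 523.7833138635364 [[0.003, -0.982, 0.187, 0.388], [-1.0, -0.001, 0.011, 0.015], [-0.01, -0.187, -0.982, 0.978], [0.0, 0.0, 0.0, 1.0]]
scene 491.4974258366199 [[-0.253, 0.648, -0.718, 1.037], [0.967, 0.155, -0.202, 0.157], [-0.02, -0.745, -0.666, 0.561], [0.0, 0.0, 0.0, 1.0]]
wrist 402.4532007126946 [[0.321, 0.905, 0.278, 0.13], [0.947, -0.307, -0.094, 0.616], [0.0, 0.294, -0.956, 0.373], [0.0, 0.0, 0.0, 1.0]]
```

View pics/top0.png

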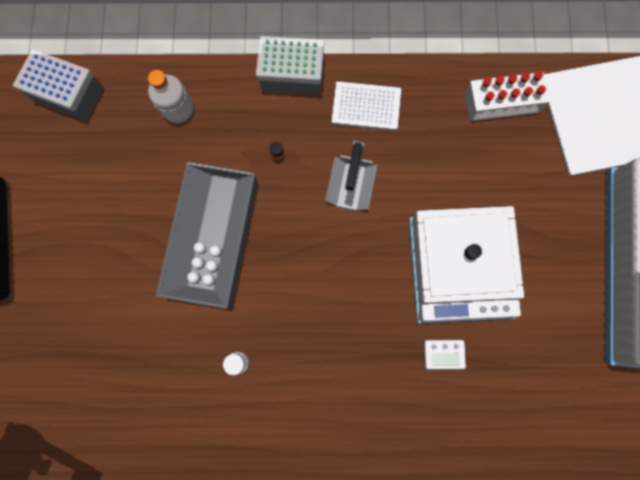

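View pics/scene0.png

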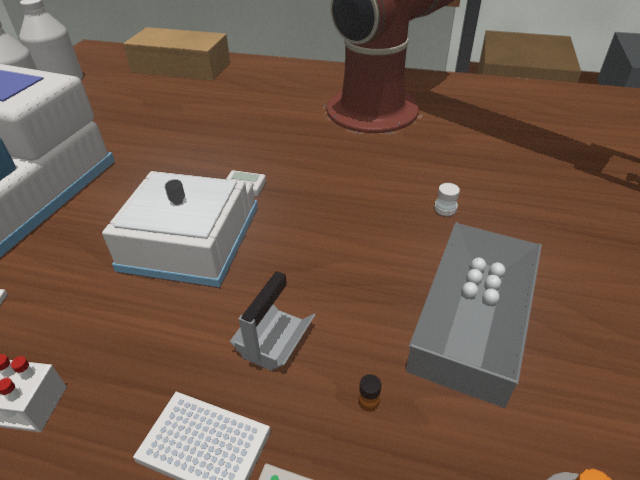

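Top view: lid knob at (474,252), with the lid's corners near (417,210) and (522,298). The scoop handle runs from (357,143) to (350,188), lip towards the robot. The tray outline is (188,164), (256,174), (228,307), (158,296), with six beads around (204,264). The scene view agrees, and the counter between bath and tray is free.

```bash
cat > m.py <<'E'
from h import *
D={n:np.load(n+'0.npz') for n in('top','scene')}
P={n:cloud(D[n]['K'],D[n]['W'],D[n]['dep']) for n in D}
T=D['top'];p=P['top'];im=T['im'].astype(int)
def rect(m,z,name):
    m=cv2.morphologyEx(m.astype('uint8'),cv2.MORPH_OPEN,np.ones((2,2)))
    n,l,s,_=cv2.connectedComponentsWithStats(m); k=1+np.argmax(s[1:,4]); v,u=np.nonzero(l==k)
    q=ray(T['K'],T['W'],np.c_[u,v],z)[:,:2]; r=cv2.minAreaRect((q*1000).astype('float32'))
    print(name,len(u),'rect c',np.round(r[0],1),'size',np.round(r[1],1),'ang',round(r[2],1),'median z',np.median(p[v,u,2]).round(4)); return u,v,q
V,U=np.mgrid[:480,:640]
box=lambda a,b,c,d:(U>a)&(U<b)&(V>c)&(V<d)
br=im.max(2); sat=im.max(2)-im.min(2)
rect(box(440,500,230,275)&(br<70),.125,'knob')
rect(box(405,530,195,310)&(br>150)&(abs(p[...,2]-.09)<.012),.091,'lid')
rect(box(330,380,135,215)&(br<45),.103,'handle')
rect(box(320,385,150,215)&(sat<25)&(br>60),.02,'pan')
rect(box(150,262,155,315)&(sat<30),.058,'tray rim')
rect(box(180,240,170,300)&(sat<20)&(br<150)&(abs(p[...,2]-.014)<.01),.014,'tray floor')
rect(box(420,470,335,372)&(br>150),.018,'timer')
rect(box(215,255,345,380)&(br>150),.048,'jar'); rect(box(265,290,138,165)&(br<40),.045,'vial')
# beads by Hough
g=cv2.cvtColor(T['im'],cv2.COLOR_RGB2GRAY); m=(box(180,230,235,295)&(br>165)).astype('uint8')
d=cv2.distanceTransform(m,cv2.DIST_L2,5); pk=(d==cv2.dilate(d,np.ones((7,7))))&(d>3); v,u=np.nonzero(pk)
print('beads',np.c_[u,v,ray(T['K'],T['W'],np.c_[u,v],.025)[:,:2].round(3)].tolist())
for n,uv in(('top',[(474,250),(357,145),(351,187),(207,220),(203,164+8)]),('scene',[(175,184),(263,300),(470,320)])):
    for u,v in uv: print(n,u,v,P[n][v,u].round(3),np.median(P[n][v-2:v+3,u-2:u+3,2]).round(4))
# triangulate knob top and handle ends
def tri(a,b):
    A=[];B=[]
    for n,uv in(('top',a),('scene',b)):
        W=D[n]['W'];dd=W[:3,:3]@np.linalg.inv(D[n]['K'])@[*uv,1];dd/=np.linalg.norm(dd);M=np.eye(3)-np.outer(dd,dd);A.append(M);B.append(M@W[:3,3])
    return np.linalg.solve(sum(A),sum(B)).round(4)
S=D['scene']['im'].astype(int).max(2)
def cen(m): v,u=np.nonzero(m); return u.mean(),v.mean()
print('tri knob',tri(cen(box(440,500,230,275)&(br<70)),cen(box(155,195,170,215)&(S<70))))
mh=box(235,290,265,325)&(S<45);print('tri handle',tri(cen(box(330,380,135,215)&(br<45)),cen(mh)))
E
python3 m.py
```

```text
knob 167 rect c [ 518.1 -212.8] size [19.3 25.1] ang 43.4 median z 0.125
lid 8836 rect c [ 521.2 -216.3] size [158.6 169.1] ang 2.9 median z 0.0912
handle 18 rect c [633.2 -12. ] size [9.7 4.8] ang 75.5 median z 0.0942
pan 1952 rect c [667.2 -18.1] size [ 83.3 102.2] ang 78.5 median z 0.0083
tray rim 10553 rect c [560.6 239.2] size [138.1 251.9] ang 80.4 median z 0.0316
tray floor 1051 rect c [574.2 244.8] size [ 67.1 223.9] ang 80.6 median z 0.0183
timer 1150 rect c [ 350.6 -183.3] size [48.7 70.7] ang 0.2 median z 0.0191
jar 373 rect c [334.2 188.8] size [35.6 34.7] ang 1.9 median z 0.0482
vial 19 rect c [714.5 119.9] size [ 5.  14.2] ang 19.4 median z 0.0317
beads [[212.0, 241.0, 0.555, 0.242], [213.0, 241.0, 0.555, 0.24], [199.0, 246.0, 0.545, 0.266], [198.0, 247.0, 0.544, 0.268], [199.0, 247.0, 0.544, 0.266], [213.0, 249.0, 0.54, 0.24], [197.0, 261.0, 0.517, 0.268], [196.0, 262.0, 0.516, 0.27], [197.0, 262.0, 0.516, 0.268], [210.0, 265.0, 0.51, 0.244], [192.0, 276.0, 0.49, 0.276], [192.0, 277.0, 0.488, 0.276], [207.0, 278.0, 0.486, 0.248]]
top 474 250 [ 0.523 -0.214  0.125] 0.1259
top 357 145 [ 0.713 -0.024  0.103] 0.1041
top 351 187 [ 0.637 -0.013  0.102] 0.1011
top 207 220 [0.597 0.256 0.014] 0.015
top 203 172 [0.686 0.263 0.032] 0.0329
scene 175 184 [ 0.522 -0.209  0.126] 0.1257
scene 263 300 [ 0.685 -0.014  0.104] 0.1035
scene 470 320 [0.582 0.241 0.015] 0.0145
tri knob [ 0.5215 -0.214   0.1104]
tri handle [ 0.6716 -0.0179  0.0843]
```

Emit:
jog_arm(deltas=[[0, 0, -0.095, 0, 0, 0, 1], [0, 0, -0.095, 0, 0, 0, 1], [0, 0, -0.095, 0, 0, 0, 1], [0, 0, -0.095, 0, 0, 0, 1], [0, 0, 0, -1.11, -3.28, 0, 1], [0, 0, 0, -1.11, -3.28, 0, 1], [0, 0, 0, -1.11, -3.28, 0, 1], [0, 0, 0, -1.11, -3.28, 0, 1], [0, 0, 0, -1.11, -3.28, 0, 1], [0, 0, 0, -1.11, -3.28, 0, 1], [0, 0, 0, -1.11, -3.28, 0, 1], [0, 0, 0, -1.11, -3.28, 0, 1]])

```text
t: 1.15
tool_pos: [0.3033, 0.333, 0.2529]
tool_rot: [0.085, -3.14, 0.0]
contact_force: [0.8, 0.3, 0.3]
opening: 0.0854
```

Emit:
jog_arm(deltas=[[0, 0, 0, -1.11, -3.28, 0, 1], [0, 0, 0, -1.11, -3.28, 0, 1], [0, 0, 0, -1.11, -3.28, 0, 1], [0, 0, 0, -1.11, -3.28, 0, 1], [0, 0, 0, -1.11, -3.28, 0, 1], [0, 0, 0, -1.11, -3.28, 0, 1], [0, 0, 0, -1.11, -3.28, 0, 1], [0, 0, 0, -1.11, -3.28, 0, 1], [0, 0, 0, -1.11, -3.28, 0, 1], [0, 0, 0, -1.11, -3.28, 0, 1], [0, 0, 0, 0, 0, 0, 1]])

```text
t: 2.07
tool_pos: [0.4326, 0.0085, 0.2531]
tool_rot: [0.073, -3.141, 0.003]
contact_force: [0.4, -0.4, 0.1]
opening: 0.0855
```

Emit:
jog_arm(deltas=[[0, 0, 0, -0.96, -2.82, 0, 1], [0, 0, 0, -0.96, -2.82, 0, 1], [0, 0, 0, -0.96, -2.82, 0, 1], [0, 0, 0, -0.96, -2.82, 0, 1], [0, 0, 0, -0.96, -2.82, 0, 1], [0, 0, 0, -0.96, -2.82, 0, 1], [0, 0, 0, -0.96, -2.82, 0, 1], [0, 0, 0, -0.96, -2.82, 0, 1], [0, 0, 0, 0, 0, 2, 1], [0, 0, 0, 0, 0, 2, 1], [0, 0, 0, 0, 0, 1, 1]])

```text
t: 2.98
tool_pos: [0.5192, -0.2076, 0.2003]
tool_rot: [0.083, -3.137, -0.004]
contact_force: [-0.6, 0.2, -0.6]
opening: 0.0852
```

```bash
python3 - <<'E'
from h import *
im,dep,K,W=shot('wrist','w1');o=ctrl.get_obs();print(o['tool_pos'],o['tool_rot'])
p=cloud(K,W,dep); br=im.max(2)
m=(br<80)&(abs(p[...,2]-.125)<.004)&(np.hypot(p[...,0]-.52,p[...,1]+.214)<.04); q=p[m]; print(len(q),q.mean(0),q.min(0),q.max(0),cv2.minEnclosingCircle((q[:,:2]*1e3).astype('float32')))
n,l,s,_=cv2.connectedComponentsWithStats(((br>120)&(abs(p[...,2]-.091)<.004)).astype('uint8')); k=1+np.argmax(s[1:,4]); q=p[l==k]; print('lid',cv2.minAreaRect((q[:,:2]*1e3).astype('float32')),np.median(q[:,2]))
E
```

```text
[ 0.51833112 -0.20681095  0.19850979] [ 0.08346246 -3.13422189 -0.00615099]
1728 [ 0.52146043 -0.21475546  0.12495463] [ 0.50987247 -0.22714922  0.12103255] [ 0.53485239 -0.20228215  0.12758997] ((522.1882934570312, -214.8443603515625), 12.68164348602295)
lid ((522.9772338867188, -214.69491577148438), (136.28916931152344, 146.3254852294922), 3.698697805404663) 0.09117882256570584
```

Emit:
jog_arm(deltas=[[0, 0, 0, -0.3, -0.75, 0, 1], [0, 0, 0, 0, 0, 2, 1], [0, 0, 0, 0, 0, 2, 1], [0, 0, 0, 0, 0, 2, 1], [0, 0, 0, 0, 0, 1.9, 1], [0, 0, 0, 0, 0, 0, 1], [0, 0, 0, 0, 0, 0, 0], [0, 0, 0, 0, 0, 0, 0], [0, 0, 0, 0, 0, 0, 0], [0, 0, 0, 0, 0, 0, 0], [0, 0, 0, 0, 0, 0, 0], [0, 0, 0, 0, 0, 0, 0]], grip_force=60)

```text
t: 4.03
tool_pos: [0.5245, -0.2161, 0.1261]
tool_rot: [-0.084, 3.138, -0.002]
contact_force: [0.3, 0.6, 4.8]
opening: 0.0237
```

Emit:
jog_arm(deltas=[[0, 0, 0, 0, 0, 0, 0], [0, 0, 0, 0, 0, 0, 0], [0, 0, 0, 0, 0, 0, 0]])

```text
t: 4.28
tool_pos: [0.5246, -0.2161, 0.1261]
tool_rot: [-0.084, 3.138, -0.002]
contact_force: [-0.3, 0.2, 5.6]
opening: 0.0238
```

Emit:
jog_arm(deltas=[[0, 0, 0, 0, 0, -0.5, 0], [0, 0, 0, 0, 0, -0.5, 0], [0, 0, 0, 0, 0, -1, 0], [0, 0, 0, 0, 0, -1, 0], [0, 0, 0, 0, 0, -1, 0], [0, 0, 0, 0, 0, 0, 0]])

```text
t: 4.78
tool_pos: [0.5251, -0.2164, 0.1678]
tool_rot: [-0.084, 3.136, -0.004]
contact_force: [0.6, 1.1, -0.8]
opening: 0.0239
```

```bash
python3 - <<'E'
from h import *
shot('wrist','w2'); im,dep,K,W=shot('top','t2'); o=ctrl.get_obs();print(o['tool_pos'],o['contact_force'],o['opening'])
a=cv2.imread('pics/w2.png');b=cv2.imread('pics/t2.png')
cv2.imwrite('pics/c2.png',np.hstack([cv2.resize(a,(400,300)),cv2.resize(b[180:360,380:620],(400,300))]))
E
```

```text
[ 0.52409042 -0.21581184  0.16541933] [-0.3855289  -0.22208642 -1.51702804] 0.02376443748567151
```

View pics/c2.png

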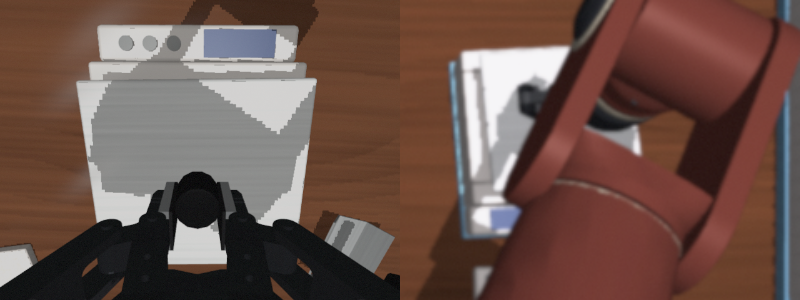

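The crop shows the lid raised in the jaws by its knob (wrist crop around (197,200)), clear of the bath with a visible seam. Next I carry it to the free counter at about (0.42, 0.03).

Emit:
jog_arm(deltas=[[0, 0, 0, 0, 0, -1.5, 0], [0, 0, 0, 0, 0, -1.5, 0], [0, 0, 0, 0.5, 1.3, 0, 0], [0, 0, 0, 0.91, 2.5, 0, 0], [0, 0, 0, 0.91, 2.5, 0, 0], [0, 0, 0, 0.91, 2.5, 0, 0], [0, 0, 0, 0.91, 2.5, 0, 0], [0, 0, 0, 0.91, 2.5, 0, 0], [0, 0, 0, 0.91, 2.5, 0, 0], [0, 0, 0, 0.91, 2.5, 0, 0], [0, 0, 0, 0.91, 2.5, 0, 0], [0, 0, 0, 0.91, 2.5, 0, 0]])

```text
t: 5.88
tool_pos: [0.4223, 0.0192, 0.1928]
tool_rot: [0.083, -3.139, -0.001]
contact_force: [0.1, 0.1, -1.8]
opening: 0.0236
```

Emit:
jog_arm(deltas=[[0, 0, 0, 0.4, 1.3, 0, 0], [0, 0, 0, 0, 0, 2, 0], [0, 0, 0, 0, 0, 3, 0], [0, 0, 0, 0, 0, 3, 0], [0, 0, 0, 0, 0, 3, 0], [0, 0, 0, 0, 0, 2, 0], [0, 0, 0, 0, 0, 0, 0]])

```text
t: 6.47
tool_pos: [0.414, 0.0313, 0.0583]
tool_rot: [0.084, -3.129, -0.003]
contact_force: [-0.7, 0.2, -2.7]
opening: 0.0238
```

Emit:
jog_arm(deltas=[[0, 0, 0, 0, 0, 0.5, 0], [0, 0, 0, 0, 0, 0.3, 0], [0, 0, 0, 0, 0, 0.2, 0], [0, 0, 0, 0, 0, 0.1, 0], [0, 0, 0, 0, 0, 0, 0]])

```text
t: 6.88
tool_pos: [0.4202, 0.0302, 0.0542]
tool_rot: [-0.083, 3.139, -0.0]
contact_force: [0.3, 0.0, -2.0]
opening: 0.0239
```

Emit:
jog_arm(deltas=[[0, 0, 0, 0, 0, 0.2, 0], [0, 0, 0, 0, 0, 0.2, 0], [0, 0, 0, 0, 0, 0, 0]])

```text
t: 7.13
tool_pos: [0.4194, 0.0302, 0.0491]
tool_rot: [0.083, -3.14, -0.0]
contact_force: [0.2, 0.0, -1.2]
opening: 0.0239
```

```bash
python3 - <<'E'
from h import *
for i in range(3):
    o=ctrl.get_obs();print({k:np.round(v,4).tolist() for k,v in o.items()}); vision.get_image('top')
E
```

```text
{'t': 7.1333, 'q': [-0.1054, -0.2294, 2.2406, -0.0, 1.1306, -1.7294], 'dq': [0.0003, -0.0008, 0.0014, -0.0004, 0.0072, 0.0001], 'effort': [-0.0311, -22.5143, -32.9099, -0.0004, -0.0725, 0.0001], 'tool_pos': [0.4194, 0.0302, 0.0491], 'tool_rot': [0.0835, -3.1403, -0.0], 'contact_force': [0.2237, 0.0361, -1.1589], 'wrist_torque': [-0.0176, 0.0174, -0.039], 'opening': 0.0239}
{'t': 7.1833, 'q': [-0.1054, -0.2295, 2.2406, 0.0, 1.1308, -1.7294], 'dq': [0.0014, -0.0015, -0.0009, 0.0002, 0.0019, -0.0006], 'effort': [-0.0085, -22.3045, -32.5097, -0.001, -0.0156, 0.0001], 'tool_pos': [0.4194, 0.0302, 0.0492], 'tool_rot': [0.0835, -3.1402, -0.0001], 'contact_force': [-0.0139, -0.1622, -1.4605], 'wrist_torque': [-0.0179, 0.0043, -0.0386], 'opening': 0.0239}
{'t': 7.2333, 'q': [-0.1054, -0.2295, 2.2405, -0.0, 1.1308, -1.7293], 'dq': [-0.0008, -0.0015, -0.0018, 0.0001, -0.0016, 0.0002], 'effort': [-0.0007, -22.2473, -32.3948, -0.0008, 0.0034, 0.0001], 'tool_pos': [0.4194, 0.0302, 0.0492], 'tool_rot': [0.0835, -3.1403, -0.0], 'contact_force': [0.376, 0.7013, -1.9818], 'wrist_torque': [0.032, -0.05, 0.0567], 'opening': 0.0239}
```

Emit:
jog_arm(deltas=[[0, 0, 0, 0, 0, 0.15, 0], [0, 0, 0, 0, 0, 0.15, 0], [0, 0, 0, 0, 0, 0, 0]])

```text
t: 7.53
tool_pos: [0.4198, 0.0302, 0.0471]
tool_rot: [0.084, -3.14, -0.0]
contact_force: [-2.9, -0.0, 5.2]
opening: 0.0237
```

Emit:
jog_arm(deltas=[[0, 0, 0, 0, 0, 0, 1], [0, 0, 0, 0, 0, 0, 1], [0, 0, 0, 0, 0, 0, 1], [0, 0, 0, 0, 0, 0, 1], [0, 0, 0, 0, 0, 0, 1], [0, 0, 0, 0, 0, -1, 1], [0, 0, 0, 0, 0, -2, 1], [0, 0, 0, 0, 0, -3, 1], [0, 0, 0, 0, 0, -3, 1], [0, 0, 0, 0, 0, -3, 1], [0, 0, 0, 0, 0, -3, 1], [0, 0, 0, 0, 0, -2, 1]])

```text
t: 8.53
tool_pos: [0.4204, 0.0302, 0.2206]
tool_rot: [-0.083, 3.135, -0.001]
contact_force: [0.6, 0.6, -0.3]
opening: 0.0851
```

Emit:
jog_arm(deltas=[[0, 0, 0.105, 0, 0, 0, 1], [0, 0, 0.105, 0, 0, 0, 1], [0, 0, 0, -2.8, -0.16, 0, 1], [0, 0, 0, -2.8, -0.16, 0, 1], [0, 0, 0, -2.8, -0.16, 0, 1], [0, 0, 0, -2.8, -0.16, 0, 1], [0, 0, 0, -2.8, -0.16, 0, 1], [0, 0, 0, -2.8, -0.16, 0, 1], [0, 0, 0, -2.8, -0.16, 0, 1], [0, 0, 0, -2.8, -0.16, 0, 1], [0, 0, 0, 0, 0, 0, 1], [0, 0, 0, 0, 0, 0, 1]])

```text
t: 9.53
tool_pos: [0.6393, -0.0176, 0.2163]
tool_rot: [-0.246, -3.131, -0.0]
contact_force: [0.4, 0.1, -0.4]
opening: 0.0853
```

```bash
python3 - <<'E'
from h import *
im,dep,K,W=shot('wrist','w3');o=ctrl.get_obs();print(o['t'],o['tool_pos'],o['tool_rot'])
p=cloud(K,W,dep); br=im.max(2)
m=(br<70)&(abs(p[...,2]-.1)<.012)&(abs(p[...,0]-.67)<.08)&(abs(p[...,1]+.018)<.05)
n,l,s,_=cv2.connectedComponentsWithStats(m.astype('uint8')); k=1+np.argmax(s[1:,4]); q=p[l==k]; q=q[q[:,2]>.098]
r=cv2.minAreaRect((q[:,:2]*1e3).astype('float32'));print('handle',len(q),r,np.median(q[:,2]),q.min(0),q.max(0)); print('fit',cv2.fitLine((q[:,:2]).astype('float32'),2,0,.01,.01).ravel())
t=shot('top','t3')
a=cv2.imread('pics/w3.png');b=cv2.imread('pics/t3.png')
cv2.imwrite('pics/c3.png',np.hstack([cv2.resize(a,(400,300)),cv2.resize(b,(400,300))]))
E
```

```text
9.5833 [ 0.6385414  -0.01734028  0.21641438] [-2.46066450e-01 -3.13102434e+00 -1.78486890e-04]
handle 2910 ((677.473876953125, -18.239315032958984), (16.89652442932129, 83.954345703125), 78.81824493408203) 0.1029544397662529 [ 0.63550578 -0.0336697   0.09813965] [ 0.71875781 -0.00266226  0.10544244]
fit [ 0.9802445  -0.19778958  0.67476857 -0.01747474]
```

View pics/c3.png

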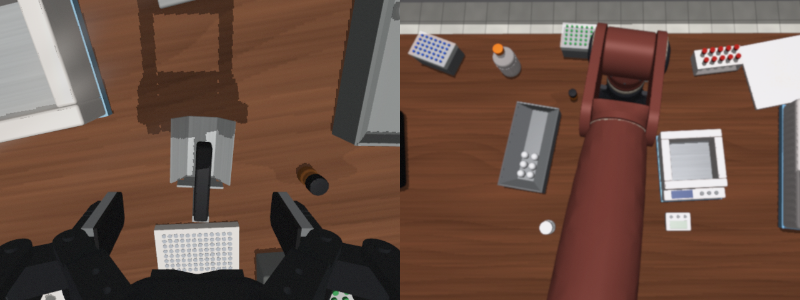

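Left (wrist): scoop handle (202,180), pan (202,150), vial (315,180). Right (top): the bath is open and its well empty; the lid is hidden under the arm. The handle measures centre (0.6775, -0.018), yaw -11.3°, top 0.103.

Emit:
jog_arm(deltas=[[0, 0, 0.04, 0, 0, 0, 1], [0, 0, 0, -1.9, 0.35, 0, 1], [0, 0, 0, -1.9, 0.35, 0, 1], [0, 0, 0, 0, 0, 2, 1], [0, 0, 0, 0, 0, 3, 1], [0, 0, 0, 0, 0, 3, 1], [0, 0, 0, 0, 0, 2, 1], [0, 0, 0, 0, 0, 1.5, 1], [0, 0, 0, 0, 0, 0.6, 1], [0, 0, 0, 0, 0, 0, 1], [0, 0, 0, 0, 0, 0, 1]], grip_force=110)

```text
t: 10.55
tool_pos: [0.6779, -0.0179, 0.0968]
tool_rot: [0.308, 3.125, -0.0]
contact_force: [-0.2, -0.2, -0.1]
opening: 0.0853
```

```bash
python3 - <<'E'
from h import *
o=ctrl.get_obs();print(o['t'],o['tool_pos'],o['tool_rot'],o['contact_force'])
im,dep,K,W=shot('wrist','w4'); p=cloud(K,W,dep); br=im.max(2)
m=(br<70)&(abs(p[...,2]-.103)<.004)&(abs(p[...,0]-.677)<.06)&(abs(p[...,1]+.018)<.03); q=p[m]
print('handle',len(q),cv2.minAreaRect((q[:,:2]*1e3).astype('float32')),cv2.fitLine((q[:,:2]).astype('float32'),2,0,.01,.01).ravel())
E
```

```text
10.55 [ 0.67785083 -0.01790634  0.09675876] [ 3.08256283e-01  3.12459843e+00 -8.87419156e-05] [-0.16453884 -0.19094628 -0.11287074]
handle 9932 ((674.784423828125, -17.59805679321289), (15.902582168579102, 78.85242462158203), 78.24031066894531) [ 0.97963285 -0.20079719  0.66987485 -0.01658368]
```

Emit:
jog_arm(deltas=[[0, 0, 0, 0, 0, 0.1, 0], [0, 0, 0, 0, 0, 0, 0], [0, 0, 0, 0, 0, 0, 0], [0, 0, 0, 0, 0, 0, 0], [0, 0, 0, 0, 0, 0, 0], [0, 0, 0, 0, 0, 0, 0], [0, 0, 0, 0, 0, 0, 0], [0, 0, 0, 0, 0, 0, 0], [0, 0, 0, 0, 0, 0, 0], [0, 0, 0, 0, 0, 0, 0]])

```text
t: 11.43
tool_pos: [0.6777, -0.0181, 0.0948]
tool_rot: [0.309, 3.126, -0.0]
contact_force: [-0.8, -1.1, 2.5]
opening: 0.0143
```

Emit:
jog_arm(deltas=[[0, 0, 0, 0, 0, -0.2, 0], [0, 0, 0, 0, 0, -0.5, 0], [0, 0, 0, 0, 0, -1, 0], [0, 0, 0, 0, 0, -2, 0], [0, 0, 0, 0, 0, -3, 0], [0, 0, 0, 0, 0, -3, 0], [0, 0, 0, 0, 0, -2, 0], [0, 0, 0, 0, 0, 0, 0], [0, 0, 0, 0, 0, 0, 0]])

```text
t: 12.18
tool_pos: [0.6781, -0.0179, 0.2133]
tool_rot: [0.308, 3.123, -0.0]
contact_force: [0.6, -0.3, -2.7]
opening: 0.0146
```

```bash
python3 - <<'E'
from h import *
o=ctrl.get_obs();print(o['t'],o['tool_pos'],o['tool_rot'],o['contact_force'],o['opening'])
im,dep,K,W=shot('wrist','w5')
a=cv2.imread('pics/w5.png');b=cv2.imread('pics/w4.png')
cv2.imwrite('pics/c5.png',np.hstack([cv2.resize(a,(400,300)),cv2.resize(b,(400,300))]))
# tray geometry from start top view: floor edges, foot
T=np.load('top0.npz');p=cloud(T['K'],T['W'],T['dep'])
V,U=np.mgrid[:480,:640];q=p[(U>150)&(U<262)&(V>155)&(V<315)]
for z0,z1 in((.012,.0165),(.054,.062)):
    k=q[(q[:,2]>z0)&(q[:,2]<z1)]; print(len(k),cv2.minAreaRect((k[:,:2]*1e3).astype('float32')),cv2.fitLine(k[:,:2].astype('float32'),2,0,.01,.01).ravel())
E
```

```text
12.1833 [ 0.67813442 -0.01794556  0.21326365] [ 3.08197528e-01  3.12294339e+00 -5.67631338e-05] [ 0.63922745 -0.30923399 -2.71646404] 0.014574124154526965
2046 ((560.708984375, 229.65892028808594), (93.47906494140625, 246.96836853027344), 80.34024047851562) [ 0.98980206 -0.14244965  0.5870408   0.24065043]
1358 ((564.8707275390625, 245.5631866455078), (127.82538604736328, 249.29891967773438), 80.36873626708984) [ 0.9858134  -0.16784504  0.55942386  0.24864356]
```

View pics/c5.png

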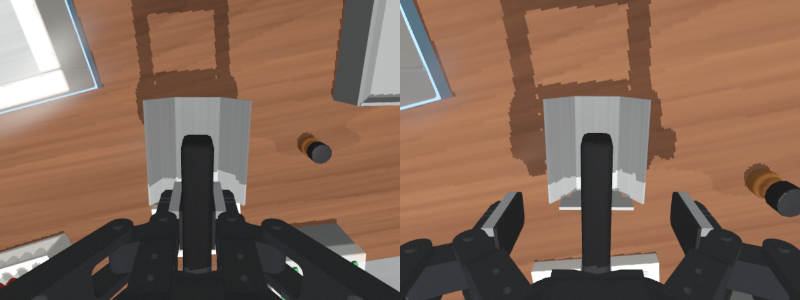

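The scoop is held, handle aligned in the jaws and pan level. Next I move above the tray's far half and measure it from close by.

Emit:
jog_arm(deltas=[[0, 0, -0.029, 0, 0, 0, 0], [0, 0, 0, 0.5, 1.3, 0, 0], [0, 0, 0, 0.95, 2.68, 0, 0], [0, 0, 0, 0.95, 2.68, 0, 0], [0, 0, 0, 0.95, 2.68, 0, 0], [0, 0, 0, 0.95, 2.68, 0, 0], [0, 0, 0, 0.95, 2.68, 0, 0], [0, 0, 0, 0.95, 2.68, 0, 0], [0, 0, 0, 0.95, 2.68, 0, 0], [0, 0, 0, 0.95, 2.68, 0, 0], [0, 0, 0, 0.5, 1.4, 0, 0], [0, 0, 0, 0, 0, 0, 0]])

```text
t: 13.23
tool_pos: [0.6308, 0.2378, 0.209]
tool_rot: [-0.257, -3.127, -0.0]
contact_force: [-0.3, -0.4, -2.2]
opening: 0.0145
```

Emit:
jog_arm(deltas=[[0, 0, 0, 0, 0, 0, 0]])

```text
t: 13.32
tool_pos: [0.6318, 0.235, 0.2095]
tool_rot: [-0.261, -3.128, 0.002]
contact_force: [0.5, -0.5, -1.7]
opening: 0.0145
```

```bash
python3 - <<'E'
from h import *
o=ctrl.get_obs();print(o['t'],o['tool_pos'],o['tool_rot'],o['contact_force'],o['opening'])
im,dep,K,W=shot('wrist','w6'); p=cloud(K,W,dep).reshape(-1,3)
Rm=R.from_rotvec(o['tool_rot']).as_matrix()
a=np.deg2rad(-9.65);ex=np.array([np.cos(a),np.sin(a)]);ey=np.array([-ex[1],ex[0]])
X=(p[:,:2]-[.565,.2456])@ex;Y=(p[:,:2]-[.565,.2456])@ey;Z=p[:,2]
ok=(abs(X)<.14)&(abs(Y)<.08)&(Z>0)&(Z<.065)&(dep.ravel()>0)
# cross-section: side walls at z bands 0.03..0.05 : fit |Y| 
for x0 in(-.10,-.07,-.04,-.01,.02):
    s=ok&(abs(X-x0)<.012); r=[]
    for sg in(1,-1):
        k=s&(sg*Y>.025)&(Z>.03)&(Z<.052)
        if k.sum()>20: r.append((k.sum(),np.median(Y[k]-sg*(.024+(Z[k]-.014)/np.tan(np.deg2rad(50)))).round(4)))
    print(x0,r)
k=ok&(abs(Y)<.022)&(X<-.09)&(Z>.022)&(Z<.05)&(abs(X+.095+(Z-.014)/np.tan(np.pi/3))<.015);print('ramp foot x',k.sum(),np.median(X[k]+(Z[k]-.014)/np.tan(np.pi/3)))
k=ok&(abs(Y)<.02)&(Z<.02)&(X>-.02)&(X<.03);print('floor z',k.sum(),np.median(Z[k]))
E
```

```text
13.3167 [0.63183989 0.23501089 0.20951169] [-2.60858380e-01 -3.12825022e+00  2.44922992e-03] [ 0.49403081 -0.50074503 -1.71678723] 0.014502526609613325
-0.1 []
-0.07 [(np.int64(1065), np.float64(0.0007)), (np.int64(1066), np.float64(0.0009))]
-0.04 [(np.int64(1306), np.float64(0.0008)), (np.int64(1310), np.float64(0.0009))]
-0.01 [(np.int64(1171), np.float64(0.0007)), (np.int64(1193), np.float64(0.0009))]
0.02 [(np.int64(694), np.float64(0.0006)), (np.int64(714), np.float64(0.0009))]
ramp foot x 0 nan
floor z 2915 0.01416219397025792
  return _methods._mean(a, axis=axis, dtype=dtype,
  ret = ret.dtype.type(ret / rcount)
```

View pics/w6.png

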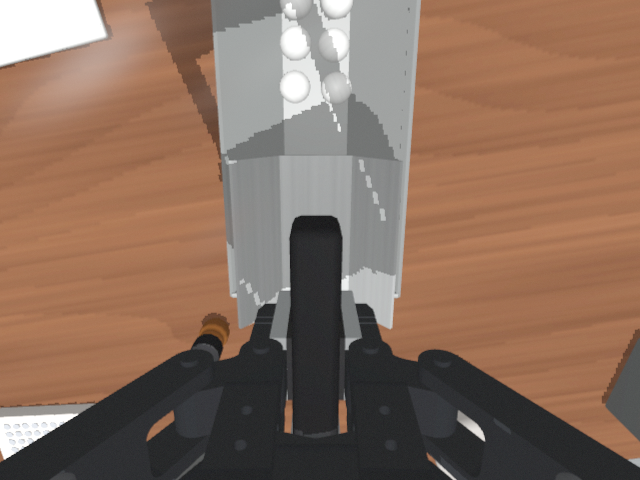

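The view shows the scoop's pan (240-400, 160-300) over the tray's floor, centred laterally, with beads ahead at v<100. Measured sideways error is under 1 mm and the yaw agrees, so I descend.

Emit:
jog_arm(deltas=[[0, 0, 0, 0, 0, 1.5, 0], [0, 0, 0, 0, 0, 2, 0], [0, 0, 0, 0, 0, 2, 0], [0, 0, 0, 0, 0, 2, 0], [0, 0, 0, 0, 0, 1, 0], [0, 0, 0, 0, 0, 0.5, 0], [0, 0, 0, 0, 0, 0, 0], [0, 0, 0, 0, 0, 0, 0]])

```text
t: 14.03
tool_pos: [0.6334, 0.2341, 0.1218]
tool_rot: [0.264, 3.13, 0.0]
contact_force: [-0.8, 0.1, -1.0]
opening: 0.0145
```

```bash
cat > st.py <<'E'
from h import *
o=ctrl.get_obs();a=np.deg2rad(-9.65);ex=np.array([np.cos(a),np.sin(a)]);ey=np.array([-ex[1],ex[0]])
c=np.array([.5651,.2464]);p=o['tool_pos'];d=np.array(p[:2])-c;M=R.from_rotvec(o['tool_rot']).as_matrix()
print('t',o['t'],'tray XY',(d@ex).round(4),(d@ey).round(4),'underside z',round(p[2]-.0948,4),'tool z in tray frame',(M[:2,2]@ex).round(4),(M[:2,2]@ey).round(4),'yawerr',np.degrees(np.arctan2(M[0,1],M[1,1])+a).round(2),'F',np.round(o['contact_force'],1),'T',np.round(o['wrist_torque'],2),p)
E
python3 st.py
```

```text
t 14.0333 tray XY 0.0694 -0.0007 underside z 0.027 tool z in tray frame 0.0007 0.0003 yawerr 0.0 F [-0.8  0.1 -1. ] T [ 0.02 -0.01 -0.02] [0.63342297 0.23406812 0.12179779]
```

Emit:
jog_arm(deltas=[[0, 0, 0, 0, 0, 0.6, 0], [0, 0, 0, 0, 0, 0.4, 0], [0, 0, 0, 0, 0, 0.2, 0], [0, 0, 0, 0, 0, 0, 0], [0, 0, 0, 0, 0, 0, 0]])

```text
t: 14.45
tool_pos: [0.6329, 0.2345, 0.1093]
tool_rot: [-0.263, -3.13, 0.0]
contact_force: [0.1, 0.3, -1.2]
opening: 0.0144
```

```bash
python3 st.py
```

```text
t 14.45 tray XY 0.0688 -0.0004 underside z 0.0145 tool z in tray frame -0.0001 -0.0 yawerr -0.04 F [ 0.1  0.3 -1.2] T [ 0.01  0.01 -0.02] [0.63286193 0.23451992 0.10926613]
```

Emit:
jog_arm(deltas=[[0, -0.02, 0, 0, 0, 0, 0], [0, 0, 0, 0, 0, 0.05, 0], [0, 0, 0, 0, 0, 0, 0], [0, 0, 0, 0, 0, 0, 0]])

```text
t: 14.78
tool_pos: [0.6334, 0.2346, 0.1097]
tool_rot: [0.261, 3.109, -0.002]
contact_force: [1.7, 0.5, 1.5]
opening: 0.0144
```

```bash
python3 st.py
```

```text
t 14.7833 tray XY 0.0693 -0.0002 underside z 0.0149 tool z in tray frame 0.0215 0.0006 yawerr -0.04 F [1.7 0.5 1.5] T [0.02 0.07 0.04] [0.6333901  0.23459588 0.10966404]
```

Emit:
jog_arm(deltas=[[0, 0, 0, 0.4, 0, -0.01, 0], [0, 0, 0, 0.6, 0, -0.013, 0], [0, 0, 0, 0.6, 0, -0.013, 0], [0, 0, 0, 0.6, 0, -0.013, 0], [0, 0, 0, 0.6, 0, -0.013, 0], [0, 0, 0, 0.6, 0, -0.013, 0], [0, 0, 0, 0.6, 0, -0.013, 0], [0, 0, 0, 0.6, 0, -0.013, 0], [0, 0, 0, 0.6, 0, -0.013, 0], [0, 0, 0, 0.6, 0, -0.013, 0], [0, 0, 0, 0.6, 0, -0.013, 0], [0, 0, 0, 0.4, 0, -0.01, 0]])

```text
t: 15.78
tool_pos: [0.5657, 0.2461, 0.1096]
tool_rot: [0.261, 3.109, -0.002]
contact_force: [2.6, -0.6, 4.4]
opening: 0.0145
```

```bash
python3 st.py; python3 -c "
from h import *
shot('wrist','w7');shot('scene','s7')
a=cv2.imread('pics/w7.png');b=cv2.imread('pics/s7.png')
cv2.imwrite('pics/c7.png',np.hstack([cv2.resize(a,(400,300)),cv2.resize(b[200:420,380:640],(400,300))]))"
```

```text
t 15.7833 tray XY 0.0006 -0.0002 underside z 0.0148 tool z in tray frame 0.0214 0.0007 yawerr -0.04 F [ 2.6 -0.6  4.4] T [ 0.01 -0.26  0.01] [0.56569425 0.24606834 0.10961101]
```

View pics/c7.png

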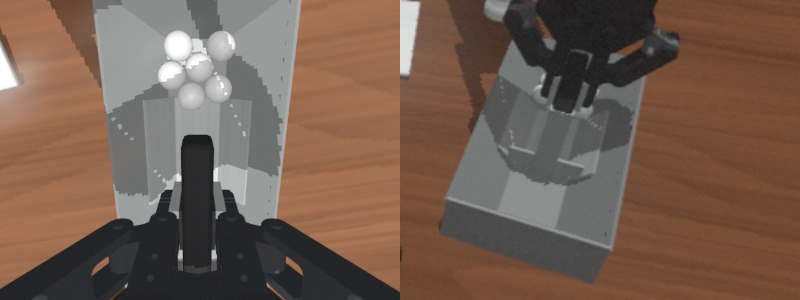

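Wrist crop: the beads are bunched at (160-235, 30-105), the first at the lip (v≈100), and the scoop lies on the floor. Keep pushing slowly.

Emit:
jog_arm(deltas=[[0, 0, 0, 0.3, 0, -0.006, 0], [0, 0, 0, 0.3, 0, -0.006, 0], [0, 0, 0, 0.3, 0, -0.006, 0], [0, 0, 0, 0.3, 0, -0.006, 0], [0, 0, 0, 0.3, 0, -0.006, 0], [0, 0, 0, 0.3, 0, -0.006, 0], [0, 0, 0, 0.3, 0, -0.006, 0], [0, 0, 0, 0.3, 0, -0.006, 0], [0, 0, 0, 0.3, 0, -0.006, 0], [0, 0, 0, 0.3, 0, -0.006, 0], [0, 0, 0, 0, 0, 0, 0]])

```text
t: 16.8
tool_pos: [0.5357, 0.2511, 0.1093]
tool_rot: [0.261, 3.111, -0.002]
contact_force: [1.0, -0.2, 6.9]
opening: 0.0145
```

```bash
python3 st.py; python3 -c "
from h import *
shot('wrist','w8')
cv2.imwrite('pics/c8.png',cv2.imread('pics/w8.png')[:260,120:560])"
```

```text
t 16.8 tray XY -0.0298 -0.0003 underside z 0.0145 tool z in tray frame 0.0197 0.0003 yawerr -0.04 F [ 1.  -0.2  6.9] T [0.09 0.09 0.02] [0.53568186 0.2510663  0.10932985]
```

View pics/c8.png

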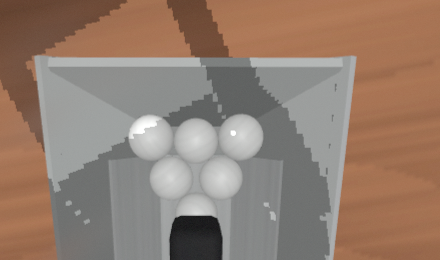

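Six beads: three are in the pan (198,205), (172,177), (221,177). The other three are at the lip against the ramp (150,137), (196,140), (241,137). The last push goes to the foot.

Emit:
jog_arm(deltas=[[0, 0, 0, 0.2, 0, -0.01, 0], [0, 0, 0, 0.2, 0, -0.01, 0], [0, 0, 0, 0.2, 0, -0.01, 0], [0, 0, 0, 0.2, 0, -0.01, 0], [0, 0, 0, 0.15, 0, -0.005, 0], [0, 0, 0, 0, 0, 0, 0]])

```text
t: 17.35
tool_pos: [0.5266, 0.2525, 0.1095]
tool_rot: [0.261, 3.11, -0.002]
contact_force: [3.5, -0.1, 5.8]
opening: 0.0145
```

```bash
python3 st.py
```

```text
t 17.35 tray XY -0.0389 -0.0004 underside z 0.0147 tool z in tray frame 0.0203 0.0002 yawerr -0.04 F [ 3.5 -0.1  5.8] T [ 0.05 -0.19 -0.02] [0.52664227 0.25254354 0.1094761 ]
```

```bash
python3 - <<'E'
import numpy as np
th=np.linspace(-.02,.40,13)
def tcp(t):
    # lip rises along the ramp, back corner ~1 mm clear of floor
    h=90*np.sin(max(t,0))+1.0*np.clip(t/.05,0,1); lipx=-h/np.tan(np.pi/3)
    return np.array([lipx+54*np.cos(t)+95*np.sin(t), h+(-54*np.sin(t)+95*np.cos(t))]),h,lipx
for a,b in zip(th,th[1:]):
    d=tcp(b)[0]-tcp(a)[0]; m=a # shift in axes: tool x = (-cos, sin), tool z=(-sin,-cos)
    print(round(b-a,3),'dx %.2f dz %.2f cm'%((-d[0]*np.cos(m)+d[1]*np.sin(m))/10,(-d[0]*np.sin(m)-d[1]*np.cos(m))/10),d.round(2),round(tcp(b)[1],1))
E
```

```text
0.035 dx -0.24 dz 0.03 cm [ 2.38 -0.23] 1.6
0.035 dx -0.10 dz -0.19 cm [1.04 1.85] 5.5
0.035 dx -0.13 dz -0.11 cm [1.38 1.03] 8.6
0.035 dx -0.12 dz -0.10 cm [1.3  0.91] 11.8
0.035 dx -0.11 dz -0.09 cm [1.23 0.79] 14.9
0.035 dx -0.10 dz -0.08 cm [1.16 0.67] 18.0
0.035 dx -0.10 dz -0.07 cm [1.08 0.55] 21.1
0.035 dx -0.09 dz -0.06 cm [1.01 0.42] 24.1
0.035 dx -0.08 dz -0.05 cm [0.93 0.3 ] 27.2
0.035 dx -0.08 dz -0.04 cm [0.85 0.18] 30.2
0.035 dx -0.07 dz -0.03 cm [0.77 0.05] 33.1
0.035 dx -0.07 dz -0.02 cm [ 0.69 -0.07] 36.0
```

Emit:
jog_arm(deltas=[[0, 0.035, 0, -0.22, 0, -0.02, 0], [0, 0.035, 0, -0.1, 0, -0.19, 0], [0, 0.035, 0, -0.13, 0, -0.11, 0], [0, 0.035, 0, -0.12, 0, -0.1, 0], [0, 0.035, 0, -0.11, 0, -0.09, 0], [0, 0.035, 0, -0.1, 0, -0.08, 0], [0, 0.035, 0, -0.1, 0, -0.07, 0], [0, 0.035, 0, -0.09, 0, -0.06, 0], [0, 0.035, 0, -0.08, 0, -0.05, 0], [0, 0.035, 0, -0.08, 0, -0.04, 0], [0, 0.035, 0, -0.07, 0, -0.03, 0], [0, 0.035, 0, -0.07, 0, -0.02, 0]])

```text
t: 18.35
tool_pos: [0.5385, 0.25, 0.1144]
tool_rot: [-0.229, -2.727, -0.045]
contact_force: [-0.4, 0.6, 0.1]
opening: 0.0147
```

```bash
python3 st.py; python3 -c "
from h import *
shot('wrist','w9');shot('scene','s9')
a=cv2.imread('pics/w9.png');b=cv2.imread('pics/s9.png')
cv2.imwrite('pics/c9.png',np.hstack([cv2.resize(a,(400,300)),cv2.resize(b[180:400,380:640],(400,300))]))"
```

```text
t 18.35 tray XY -0.0269 -0.0009 underside z 0.0196 tool z in tray frame -0.3948 -0.0016 yawerr -0.05 F [-0.4  0.6  0.1] T [-0.08 -0.33 -0.09] [0.53847916 0.25002025 0.11439909]
```

View pics/c9.png

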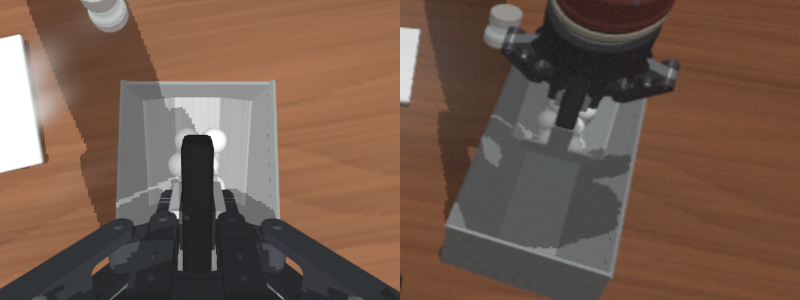

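Wrist crop: the tray floor and ramp ahead of the pan are empty, and the beads have rolled to the pan's back under the handle (170-225, 130-200). Next: lift, then carry to the bath.

Emit:
jog_arm(deltas=[[0, 0, 0, 0.2, 0, -0.46, 0], [0, 0, 0, 0.39, 0, -0.92, 0], [0, 0, 0, 0.59, 0, -1.38, 0], [0, 0, 0, 0.78, 0, -1.84, 0], [0, 0, 0, 0.78, 0, -1.84, 0], [0, 0, 0, 0.78, 0, -1.84, 0], [0, 0, 0, 0.39, 0, -0.92, 0], [0, 0, 0, 0, 0, 0, 0], [0, 0, 0, 0, 0, 0, 0]])

```text
t: 19.2
tool_pos: [0.5402, 0.2503, 0.2168]
tool_rot: [-0.23, -2.735, -0.047]
contact_force: [-0.7, 0.1, -2.8]
opening: 0.0143
```

```bash
python3 st.py; python3 -c "
from h import *
im,dep,K,W=shot('scene','s10')
b=cv2.imread('pics/s10.png');cv2.imwrite('pics/c10.png',cv2.resize(b[120:420,340:640],(600,600)))
T=np.load('t3.npz');p=cloud(T['K'],T['W'],T['dep']).reshape(-1,3)
k=p[(abs(p[:,0]-.523)<.09)&(abs(p[:,1]+.215)<.09)&(abs(p[:,2]-.03)<.006)];print('well',len(k),cv2.minAreaRect((k[:,:2]*1e3).astype('float32')))
k=p[(abs(p[:,0]-.523)<.12)&(abs(p[:,1]+.215)<.12)&(abs(p[:,2]-.085)<.004)];print('rim',len(k),cv2.minAreaRect((k[:,:2]*1e3).astype('float32')),np.median(k[:,2]))
"
```

```text
t 19.2 tray XY -0.0252 -0.0003 underside z 0.122 tool z in tray frame -0.3876 0.0003 yawerr -0.04 F [-0.7  0.1 -2.8] T [-0.17 -0.4  -0.06] [0.54021521 0.25028096 0.21676313]
well 4072 ((520.2074584960938, -206.2591552734375), (164.0856475830078, 152.59751892089844), 2.843172550201416)
rim 4151 ((524.406005859375, -216.88055419921875), (160.4432373046875, 171.02268981933594), 2.7507381439208984) 0.08555310722660125
```

View pics/c10.png

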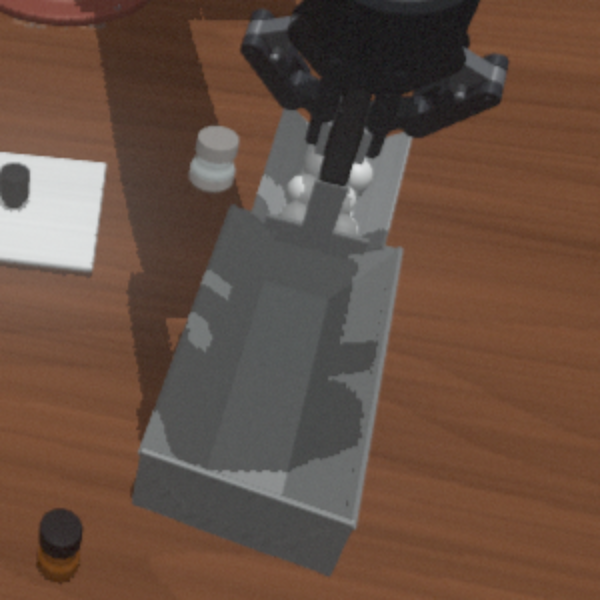

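All six beads sit in the raised scoop at (285-370, 160-235). The tray is empty, and the lid lies knob up at left. Now across to the bath.

Emit:
jog_arm(deltas=[[0, 0, 0, -0.21, -0.74, -0.09, 0], [0, 0, 0, -0.43, -1.48, -0.18, 0], [0, 0, 0, -0.64, -2.22, -0.27, 0], [0, 0, 0, -0.64, -2.22, -0.27, 0], [0, 0, 0, -0.64, -2.22, -0.27, 0], [0, 0, 0, -0.64, -2.22, -0.27, 0], [0, 0, 0, -0.64, -2.22, -0.27, 0], [0, 0, 0, -0.64, -2.22, -0.27, 0], [0, 0, 0, -0.64, -2.22, -0.27, 0], [0, 0, 0, -0.64, -2.22, -0.27, 0], [0, 0, 0, -0.64, -2.22, -0.27, 0], [0, 0, 0, -0.64, -2.22, -0.27, 0]])

```text
t: 20.25
tool_pos: [0.5739, -0.0059, 0.2147]
tool_rot: [-0.231, -2.731, -0.047]
contact_force: [-0.6, -0.0, -2.7]
opening: 0.0143
```

Emit:
jog_arm(deltas=[[0, 0, 0, -0.64, -2.22, -0.27, 0], [0, 0, 0, -0.64, -2.22, -0.27, 0], [0, 0, 0, -0.64, -2.22, -0.27, 0], [0, 0, 0, -0.64, -2.22, -0.27, 0], [0, 0, 0, -0.64, -2.22, -0.27, 0], [0, 0, 0, -0.64, -2.22, -0.27, 0], [0, 0, 0, -0.64, -2.22, -0.27, 0], [0, 0, 0, -0.64, -2.22, -0.27, 0], [0, 0, 0, -0.64, -2.22, -0.27, 0], [0, 0, 0, -0.43, -1.48, -0.18, 0], [0, 0, 0, -0.21, -0.74, -0.09, 0], [0, 0, 0, 0, 0, 0, 0]])

```text
t: 21.25
tool_pos: [0.6054, -0.2357, 0.2149]
tool_rot: [-0.233, -2.731, -0.048]
contact_force: [-0.2, 0.7, -2.8]
opening: 0.0142
```

```bash
cat > tip.py <<'E'
from h import *
o=ctrl.get_obs();M=R.from_rotvec(o['tool_rot']).as_matrix();p=np.array(o['tool_pos'])
lip=p+M@[.054,0,.095];back=p+M@[-.036,0,.095];print('t',o['t'],'tcp',p.round(4),'lip',lip.round(4),'back',back.round(4),'theta',np.arcsin(M[2,0]).round(3),'q',np.round(o['q'],2),o['opening'])
E
python3 tip.py; python3 - <<'E'
import numpy as np
# now theta .39 lip z ~.146 ; lip target path (X rel, z)
def f(t,x,z): return np.array([x+54*np.cos(t)+95*np.sin(t), z-54*np.sin(t)+95*np.cos(t)])
pts=[(.40,0,146),(.32,0,138),(.24,0,130),(.16,0,122),(.08,0,112),(0,0,102),(-.07,0,95),(-.14,0,88),(-.21,0,83)]+[(-.21-.08*i,0,83-2.0*i) for i in range(1,7)]
for a,b in zip(pts,pts[1:]):
    d=f(*b)-f(*a);m=a[0];print(round(b[0]-a[0],2),'%.2f %.2f'%((-d[0]*np.cos(m)+d[1]*np.sin(m))/10,(-d[0]*np.sin(m)-d[1]*np.cos(m))/10),b)
E
```

```text
t 21.25 tcp [ 0.6054 -0.2357  0.2149] lip [ 0.5199 -0.2209  0.1486] back [ 0.6015 -0.235   0.1134] theta 0.401 q [-0.44  0.37  1.34 -0.11  1.81 -1.85] 0.014233275639453018
-0.08 0.46 0.34 (0.32, 0, 138)
-0.08 0.52 0.36 (0.24, 0, 130)
-0.08 0.59 0.38 (0.16, 0, 122)
-0.08 0.62 0.59 (0.08, 0, 112)
-0.08 0.70 0.60 (0, 0, 102)
-0.07 0.68 0.35 (-0.07, 0, 95)
-0.07 0.73 0.34 (-0.14, 0, 88)
-0.07 0.75 0.14 (-0.21, 0, 83)
-0.08 0.82 -0.21 (-0.29, 0, 81.0)
-0.08 0.83 -0.21 (-0.37, 0, 79.0)
-0.08 0.85 -0.21 (-0.44999999999999996, 0, 77.0)
-0.08 0.86 -0.22 (-0.53, 0, 75.0)
-0.08 0.88 -0.23 (-0.61, 0, 73.0)
-0.08 0.89 -0.24 (-0.69, 0, 71.0)
```

Emit:
jog_arm(deltas=[[0, -0.08, 0, 0.46, 0, 0.34, 0], [0, -0.08, 0, 0.52, 0, 0.36, 0], [0, -0.08, 0, 0.59, 0, 0.38, 0], [0, -0.08, 0, 0.62, 0, 0.59, 0], [0, 0, 0, 0, 0, 0, 0]])

```text
t: 21.67
tool_pos: [0.5773, -0.2271, 0.2035]
tool_rot: [-0.255, -3.047, -0.014]
contact_force: [-1.2, 1.3, -3.6]
opening: 0.0144
```

```bash
python3 tip.py
```

```text
t 21.6667 tcp [ 0.5773 -0.2271  0.2035] lip [ 0.5164 -0.2166  0.1134] back [ 0.6048 -0.2315  0.1058] theta 0.084 q [-0.48  0.13  1.62 -0.02  1.48 -1.88] 0.014378024897590026
```

Good: the lip is at (0.516, -0.217, 0.113), inside the well's outline. Now tip.

Emit:
jog_arm(deltas=[[0, -0.08, 0, 0.68, 0, 0.6, 0], [0, -0.07, 0, 0.66, 0, 0.35, 0], [0, -0.07, 0, 0.7, 0, 0.34, 0], [0, -0.07, 0, 0.73, 0, 0.14, 0], [0, -0.08, 0, 0.8, 0, -0.2, 0], [0, -0.08, 0, 0.83, 0, -0.21, 0], [0, -0.08, 0, 0.85, 0, -0.21, 0], [0, -0.08, 0, 0.86, 0, -0.22, 0], [0, -0.08, 0, 0.88, 0, -0.23, 0], [0, -0.08, 0, 0.89, 0, -0.24, 0], [0, 0, 0, 0, 0, 0, 0], [0, 0, 0, 0, 0, 0, 0]])

```text
t: 22.67
tool_pos: [0.5022, -0.2154, 0.1806]
tool_rot: [0.206, 2.449, -0.071]
contact_force: [0.3, -0.9, -1.7]
opening: 0.0144
```

```bash
python3 tip.py; python3 -c "
from h import *
shot('wrist','w11');shot('scene','s11')
a=cv2.imread('pics/w11.png');b=cv2.imread('pics/s11.png')
cv2.imwrite('pics/c11.png',np.hstack([cv2.resize(a,(400,300)),cv2.resize(b[80:300,60:360],(400,300))]))"
```

```text
t 22.6667 tcp [ 0.5022 -0.2154  0.1806] lip [ 0.5203 -0.2183  0.0729] back [ 0.589  -0.2299  0.1299] theta -0.686 q [-0.7  -0.45  2.27  0.48  0.77 -2.35] 0.014410361676962486
```

View pics/c11.png

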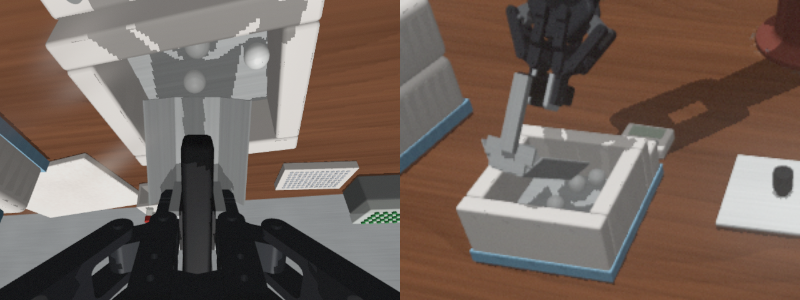

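Both crops show the beads in the well (right crop (550-600,170-205)). Pan empty, lid still lying knob up on the counter. Raise, level, and return the scoop.

Emit:
jog_arm(deltas=[[0, 0, 0, -0.63, 0, -0.77, 0], [0, 0, 0, -1.27, 0, -1.55, 0], [0, 0, 0, -1.27, 0, -1.55, 0], [0, 0, 0, -1.27, 0, -1.55, 0], [0, 0, 0, -1.27, 0, -1.55, 0], [0, 0.098, 0, 0, 0, 0, 0], [0, 0.098, 0, 0, 0, 0, 0], [0, 0.098, 0, 0, 0, 0, 0], [0, 0.098, 0, 0, 0, 0, 0], [0, 0.098, 0, 0, 0, 0, 0], [0, 0.098, 0, 0, 0, 0, 0], [0, 0.098, 0, 0, 0, 0, 0]])

```text
t: 23.77
tool_pos: [0.5047, -0.217, 0.2752]
tool_rot: [0.264, 3.128, -0.004]
contact_force: [0.0, 0.3, -1.7]
opening: 0.0146
```

Emit:
jog_arm(deltas=[[0, 0, 0, -0.7, 1.12, 0, 0], [0, 0, 0, -1.4, 2.24, 0, 0], [0, 0, 0, -1.4, 2.24, 0, 0], [0, 0, 0, -1.4, 2.24, 0, 0], [0, 0, 0, -1.4, 2.24, 0, 0], [0, 0, 0, -1.4, 2.24, 0, 0], [0, 0, 0, -1.4, 2.24, 0, 0], [0, 0, 0, -1.4, 2.24, 0, 0], [0, 0, 0, -1.4, 2.24, 0, 0], [0, 0, 0, -1.4, 2.24, 0, 0], [0, 0, 0, -0.7, 1.12, 0, 0], [0, 0, 0, 0, 0, 0, 0]])

```text
t: 24.77
tool_pos: [0.68, -0.016, 0.2733]
tool_rot: [0.258, 3.124, 0.001]
contact_force: [-0.4, -0.8, -2.3]
opening: 0.0147
```

Emit:
jog_arm(deltas=[[0, 0, 0, 0, 0, 0, 0]])

```text
t: 24.85
tool_pos: [0.6786, -0.0182, 0.273]
tool_rot: [0.261, 3.126, -0.001]
contact_force: [-1.0, -0.2, -2.8]
opening: 0.0144
```

```bash
python3 tip.py; python3 - <<'E'
from h import *
print(ctrl.get_obs()['tool_rot'])
im,dep,K,W=shot('top','t12'); p=cloud(K,W,dep); br=im.max(2)
k=(br>110)&(np.abs(p[...,0]-.523)<.05)&(np.abs(p[...,1]+.216)<.055)&(p[...,2]>.036)&(p[...,2]<.075)
d=cv2.distanceTransform(k.astype('uint8'),cv2.DIST_L2,5);pk=(d==cv2.dilate(d,np.ones((7,7))))&(d>2.5)
n,l,s,c=cv2.connectedComponentsWithStats(cv2.dilate(pk.astype('uint8'),np.ones((3,3))));print('beads in well',n-1,[p[int(v),int(u)].round(3).tolist() for u,v in c[1:]])
E
```

```text
t 24.85 tcp [ 0.6786 -0.0182  0.273 ] lip [ 0.6258 -0.0093  0.1777] back [ 0.7146 -0.0243  0.1782] theta -0.005 q [-0.14  0.16  1.46 -0.    1.51 -1.54] 0.014439659585424532
[ 2.61120048e-01  3.12572579e+00 -1.27107164e-03]
beads in well 6 [[0.535, -0.221, 0.052], [0.513, -0.167, 0.052], [0.493, -0.212, 0.051], [0.481, -0.228, 0.051], [0.479, -0.167, 0.052], [0.479, -0.196, 0.052]]
```

Six beads counted in the well (tops at 0.052). Setting the scoop down.

Emit:
jog_arm(deltas=[[0, 0, 0, 0, 0, 1.5, 0], [0, 0, 0, 0, 0, 3, 0], [0, 0, 0, 0, 0, 3, 0], [0, 0, 0, 0, 0, 3, 0], [0, 0, 0, 0, 0, 3, 0], [0, 0, 0, 0, 0, 2, 0], [0, 0, 0, 0, 0, 1, 0], [0, 0, 0, 0, 0, 0, 0], [0, 0, 0, 0, 0, 0, 0], [0, 0, 0, 0, 0, 0, 0]])

```text
t: 25.73
tool_pos: [0.68, -0.0195, 0.1098]
tool_rot: [0.263, 3.123, -0.001]
contact_force: [0.8, -0.5, -1.6]
opening: 0.0142
```

```bash
python3 tip.py
```

```text
t 25.7333 tcp [ 0.68   -0.0195  0.1098] lip [ 0.6274 -0.0106  0.0144] back [ 0.7162 -0.0257  0.015 ] theta -0.008 q [-0.14  0.29  1.59 -0.    1.25 -1.54] 0.014237957762170853
```

Emit:
jog_arm(deltas=[[0, 0.008, 0, 0, 0, 0.5, 0], [0, 0, 0, 0, 0, 0.4, 0], [0, 0, 0, 0, 0, 0.3, 0], [0, 0, 0, 0, 0, 0, 0], [0, 0, 0, 0, 0, 0, 0]])

```text
t: 26.15
tool_pos: [0.6786, -0.0189, 0.0953]
tool_rot: [-0.263, -3.126, -0.001]
contact_force: [-0.4, 0.4, -1.8]
opening: 0.0146
```

Emit:
jog_arm(deltas=[[0, 0, 0, 0, 0, 0.1, 0], [0, 0, 0, 0, 0, 0.1, 0], [0, 0, 0, 0, 0, 0, 0]])

```text
t: 26.4
tool_pos: [0.679, -0.019, 0.0949]
tool_rot: [-0.263, -3.127, -0.0]
contact_force: [-2.9, -0.1, 4.5]
opening: 0.0146
```

Standing with about 6 N of press. Ease off slightly, release, wait, then rise.

Emit:
jog_arm(deltas=[[0, 0, 0, 0, 0, -0.08, 0], [0, 0, 0, 0, 0, 0, 0.2], [0, 0, 0, 0, 0, 0, 0.4], [0, 0, 0, 0, 0, 0, 1], [0, 0, 0, 0, 0, 0, 1], [0, 0, 0, 0, 0, 0, 1], [0, 0, 0, 0, 0, 0, 1], [0, 0, 0, 0, 0, 0, 1], [0, 0, 0, 0, 0, -1, 1], [0, 0, 0, 0, 0, -2, 1], [0, 0, 0, 0, 0, -3, 1], [0, 0, 0, 0, 0, -3, 1]])

```text
t: 27.4
tool_pos: [0.6783, -0.0189, 0.1848]
tool_rot: [-0.263, -3.124, -0.001]
contact_force: [0.6, 0.6, 0.0]
opening: 0.0852
```

Emit:
jog_arm(deltas=[[0, 0, 0, 0, 0, -3, 1], [0, 0, 0, 2, 0, -2, 1], [0, 0, 0, 3, 0, 0, 1], [0, 0, 0, 3, 0, 0, 1], [0, 0, 0, 3, 0, 0, 1], [0, 0, 0, 3, 0, 0, 1], [0, 0, 0, 3, 0, 0, 1], [0, 0, 0, 1, 0, 0, 1], [0, 0, 0, 0, 0, 0, 1], [0, 0, 0, 0, 0, 0, 1], [0, 0, 0, 0, 0, 0, 1]])

```text
t: 28.32
tool_pos: [0.5026, 0.0108, 0.2358]
tool_rot: [-0.263, -3.128, -0.0]
contact_force: [0.4, -0.4, 0.3]
opening: 0.0857
```

```bash
python3 - <<'E'
from h import *
o=ctrl.get_obs();print(o['t'],o['tool_pos'],o['opening'])
im,dep,K,W=shot('scene','s13'); im2,d2,K2,W2=shot('top','t13')
p=cloud(K2,W2,d2);br=im2.max(2)
for n,c,z in(('jar',(.334,.189),.048),('vial',(.715,.12),.045),('timer',(.351,-.183),.018)):
    k=(np.hypot(p[...,0]-c[0],p[...,1]-c[1])<.05)&(abs(p[...,2]-z)<.004)
    T=np.load('top0.npz');p0=cloud(T['K'],T['W'],T['dep']);k0=(np.hypot(p0[...,0]-c[0],p0[...,1]-c[1])<.05)&(abs(p0[...,2]-z)<.004)
    print(n,k.sum(),p[k].mean(0).round(4),'before',k0.sum(),p0[k0].mean(0).round(4))
k=(br>100)&(np.abs(p[...,0]-.523)<.05)&(np.abs(p[...,1]+.216)<.055)&(p[...,2]>.036)&(p[...,2]<.075)
d=cv2.distanceTransform(k.astype('uint8'),cv2.DIST_L2,5);pk=(d==cv2.dilate(d,np.ones((7,7))))&(d>2.5)
n,*_=cv2.connectedComponents(cv2.dilate(pk.astype('uint8'),np.ones((3,3))));print('beads in well',n-1)
cv2.imwrite('pics/c13.png',np.hstack([cv2.resize(im[...,::-1],(400,300)),cv2.resize(im2[...,::-1],(400,300))]))
E
```

```text
28.3167 [0.50258796 0.01081123 0.23583754] 0.08570070191672813
jar 315 [0.3356 0.1892 0.0486] before 318 [0.3356 0.1894 0.0485]
vial 129 [0.7292 0.1249 0.0453] before 134 [0.7291 0.1253 0.0453]
timer 1064 [ 0.3521 -0.1818  0.0189] before 1066 [ 0.3522 -0.1819  0.0189]
beads in well 6
```

View pics/c13.png

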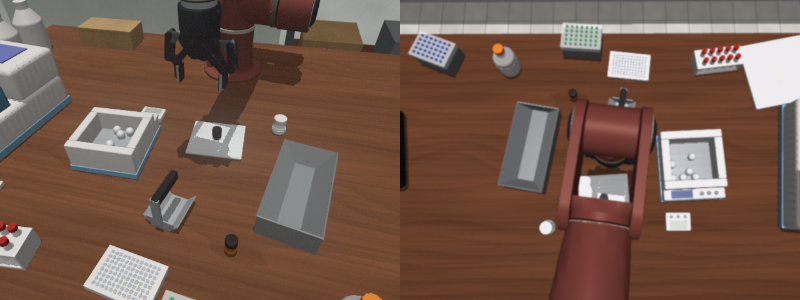

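The picture shows the scoop standing upright (170,200), the lid on the counter knob up (217,140), the beads in the well and the tray empty. Nothing is touched by the robot, so I hand in.

```bash
python3 -c "
from station import ctrl
print(ctrl.finish_job())"
```

```text
the job is handed in; nothing more can be done
None
```

The job is done and handed in at about 28 s of the 72 s allowed. I lifted the lid off by its knob and laid it knob up on the counter. I then scooped up all six beads, tipped them into the bath's well, and stood the scoop back where it was.

- **Beads:** the last top view counts six in the well, the tray is empty, and none are to be seen on the counter.
- **Scoop and lid:** in the last scene view the scoop stands upright and the lid lies flat, knob up.
- **Bystanders:** the jar, vial and timer are each within about 0.5 mm of where they started.
- **Gripper:** it ended clear of everything, with near-zero force. The highest wrist force reported was about 8 N.

No check failed. The one disagreement was when I gripped the lid: the tool stood about 6 mm higher than I reckoned, with 5 N of upward force. The knob was held firmly all the same, and the lid came off cleanly.

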